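# Join the two halves of a barrel clamp with its hinge pin

### The job

Join the two halves of the pencil-barrel clamp: take the brass-knobbed steel hinge pin from its wooden rest and push it through the hinge knuckles, first the silver one and then the blue one, until the knob sits fully home against the silver knuckle. In the rest the knob is sunk where it cannot be gripped, and a pin held by its shank cannot go all the way in, so it has to be let go and taken again by the knob. Leave the blue half closed on its base, do not disturb the other things on the counter, and let go of the pin at the end.

Things in the scene. Friction and masses are not known exactly. Their poses are not given: they have to be found in the camera images.
- bore_mouth (a point): Entrance of the hinge bore: centre of the hole in the outer face of the silver first knuckle, 55 mm above the counter. y axis: level, along the bore, the way the pin goes in; z up. Bore 14.5 mm wide, mouth chamfered 3 mm. Knuckles are 30 mm square outside: the silver one spans 0 to 34 mm along y from here, the blue one 37 to 79 mm. The bore line is free before and beyond them.
- clamp: Lower, silver half of the barrel clamp, fixed to the counter, about 147 x 90 mm. Origin at its underside; same axes as bore_mouth, which lies 45 mm to -x, 42 mm to -y, 55 mm up. It spans x -68 to +80 mm, y -42 to +47 mm. Highest point: the dark knob on the blue half at x = 30 mm, 88 mm above the counter; the blue top face is at 76 mm.
- cover_bore (a point): Near end of the bore in the blue knuckle of the loose upper half (painted cover, 0.45 kg, 92 x 66 x 26 mm plus knuckle), which rests closed on the lower half with about 1 mm play sideways and 2 to 3 mm along the bore. Axes as bore_mouth, nominally 37 mm along +y from it. Bore 14.5 mm, chamfer 3 mm: a pin tip pushed against its rim finds its way in.
- pin_center (a point): Middle of the 130 mm hinge pin, on its axis. y axis: along the pin from knob to tip (it may be rolled about y). Steel shank 12 mm thick, y -35 to +65 mm, the last 10 mm tapering to 5 mm; brass knob a 22 mm cylinder, y -65 to -35 mm. About 0.18 kg, balance point near y = -17 mm. Starts level in its rest, axis 45 mm above the counter, laid in from above.
- rest: Wooden rest of the pin, fixed, 70 x 150 mm. Origin at its underside below the pin's middle; y along the pin. 12 mm floor plate. A snug pocket (y -78 to -31 mm, walls up to 60 mm above the counter) hides the knob's sides; a notched post (y 35 to 50 mm, up to 55 mm) holds the shank near the tip. Between them the shank can be gripped.
- pin_tip (a point): Point of the pin's tip, on its axis, 65 mm ahead of pin_center.
- pin_shoulder (a point): Point on the pin's axis where the knob's flat inner face meets the shank, 35 mm behind pin_center, 100 mm behind the tip. Home: it coincides with bore_mouth, the knob's face bears on the silver knuckle and the tip stands 21 mm out beyond the blue one.
- barrel_mid (a point): Centre of the silver pencil barrel, 120 mm long along y, 13 mm thick, lying on the counter (to be left alone).
- resin_grip_mid (a point): Centre of the red resin grip, 62 mm long along y, 16 mm thick, lying on the counter (to be left alone).
- clutch_tube_mid (a point): Centre of the brass clutch tube, 80 mm long along y, 18 mm thick, lying on the counter (to be left alone).
- paperweight_mid (a point): Centre of the green glass paperweight, 76 mm wide, 46 mm high (to be left alone).
- pewter_cup_mid (a point): Centre of the pewter cup, 72 mm wide at the rim, 85 mm high (to be left alone).
Mind the look-alikes: they are no part of the job. What is shaped like the part that bears pin_center but purple is not meant.

How it is judged:
By the outcome, as a careful person would: the job done as asked, in the order asked, and still so for the second after the job is handed in, with the robot touching nothing.
It also fails if it takes over 51 s, if anything falls off the work surface, if the arm or the gripper's body presses on something with over 40 N, if the wrist force passes 120 N, or if a joint passes its speed limit or range.

### The arm

A 6-joint arm with a two-finger parallel gripper is mounted at the origin on the work surface. World frame = base frame: x ahead of the robot, y to its left, z up, the work surface at z = 0. Lengths are in m, angles in degrees, forces in N, time in s.
With the tool pointing down it reaches from about 0.325 to 0.775 m from the base axis. Payload 5.5 kg.
Tool frame: the origin (TCP) lies at the centre of the arm's flange, where the gripper is bolted on; the fingertips stand 182 mm ahead of it and the grasp point (between the pads) lies 163 mm ahead of it; z points along the fingers, y is the line along which they close (so a half turn about z gives the same grasp; the last joint's range is limited). The gripper opens to 88 mm and grips with 3 to 60 N. Pads are 20 mm wide; open, the fingers measure 115 mm over their backs; the gripper's body (75 mm by 178 mm) begins 61 mm behind the grasp point.
Start: joints at [-75.728, 5.22, 70.514, -0, 104.267, -3.249], TCP at [0.181, -0.572, 0.405] pointing down, gripper open.
Joint ranges: [-164.24, 164.24], [-49.07, 125.15], [9.68, 141.18], [-86.29, 266.29], [3.28, 154.24], [-151.56, 151.56]. Speed limits (degrees/s): [147.25, 147.25, 172.46, 180, 180, 180].

### API

Orientations are given as [roll, pitch, yaw] about the fixed x, y, z axes, in that order (R = Rz(yaw) Ry(pitch) Rx(roll)).
In Python, from station import r gives the robot as it stands. The module is installed in compiled form; this text tells all that it offers. Calls block until the motion is done:
- r.reach(position, orientation): joint-space move of the TCP to a pose.
- r.servo_line(position, rotation=None, speed=0.15): straight line of the TCP; rotation=None keeps the orientation; speed is the mean speed in m/s.
- r.move_joints(angles): joint-space move.
- r.let_go() and r.grab(squeeze=None): open the fingers fully, or close them until they stop; squeeze is the grip in N (None keeps the last).
- r.wait(seconds).
- r.inverse_kinematics(position, orientation): joint angles nearest the present ones, or None.
- r.sense(): the state.
- r.snapshot(name): name is "side" or "top" or "wrist"; returns a dict with "frame" (480x640x3 uint8, red, green, blue), "fx", "fy", "cx", "cy" (pixels), "dist_coeffs" ([k1, k2, p1, p2, k3] as OpenCV has them; the pictures are not rectified), "R" (3x3) and "t" (3): a world point X has camera coordinates R X + t. Camera axes: x right, y down, z forward; pixel columns grow to the right and rows downward; lengths in m; the calibration is good to about 2 mm. A picture is of the moment at which its call begins. There is no depth.
A pose or a line that the arm cannot do raises r.IKError and nothing moves.
- r.hand_in(): hands the job in; it is judged then, once.
The state is a dict: "clock": time; "joints": joint angles; "joint_vel": joint speeds; "joint_torque": joint torques, N m; "tcp_pos": TCP position; "orientation": TCP orientation; "contact_force": force on the tool from outside, world axes, zero at the start; "torque": the same for the moment, N m; "opening": finger opening in m; "gripper_force": force on a finger pad.
Only numpy, scipy, OpenCV 4.12 (cv2) and the standard library are available. Lean on these libraries where they do the work, as an engineer would, in place of code of your own. Each camera call takes 0.05 s, during which the arm holds its last target. There are 200 camera calls.

## Working session

There is one attempt and no reset: what is moved stays moved. The work goes in short steps, each a Python script; the robot and the scene stay as the last script left them, time stands still between calls to the robot, and variables do not carry over. Pictures are saved under pics/ and viewed, at most 10 in all, crops included, and the job is handed in when it is done.

```bash
mkdir -p pics; python3 - <<'E'
from station import r
import cv2,pickle
d={}
for n in("side","top","wrist"):
    s=r.snapshot(n); d[n]=s; cv2.imwrite(f"pics/{n}0.png",s["frame"][:,:,::-1]); print(n,s["fx"],s["cx"],s["cy"],s["dist_coeffs"],s["R"],s["t"])
pickle.dump(d,open("s0.pkl","wb")); print(r.sense())
E
```

```text
side 503.2408667715622 311.60001781610356 235.39032284804884 [-0.02287229  0.          0.          0.          0.        ] [[ 0.95616325 -0.29254202 -0.01307715]
 [-0.23399374 -0.73642522 -0.63476359]
 [ 0.17606468  0.60999759 -0.77259573]] [-0.51088736  0.19065026  0.88994844]
top 604.0415012934959 322.9091380054852 240.28919487745267 [-0.08912219  0.          0.          0.          0.        ] [[-0.01591748 -0.99985697 -0.00571554]
 [-0.99149522  0.01652228 -0.12909006]
 [ 0.12916603  0.00361215 -0.9916164 ]] [0.05194441 0.58471243 1.3155812 ]
wrist 399.13151560541553 310.97803047847873 242.6875045642152 [-0.09126595  0.          0.          0.          0.        ] [[ 0.29918963 -0.95419156 -0.00200715]
 [-0.92323569 -0.29001351  0.25204765]
 [-0.24108385 -0.07355697 -0.96771274]] [-0.59885193 -0.02970571  0.38955633]
{'clock': 0.15, 'joints': array([-7.57288659e+01,  5.25396640e+00,  7.05637670e+01,  1.23350308e-05,
        1.04266876e+02, -3.24788977e+00]), 'joint_vel': array([-0.03340802, -0.16868961, -0.11464456,  0.01922428,  0.0448427 ,
       -0.01434736]), 'joint_torque': array([ 1.73545242e-03, -4.47045565e+01, -4.06907558e+01,  6.99245115e-02,
        2.74157646e-02, -8.42812096e-05]), 'tcp_pos': array([ 0.18063316, -0.57222159,  0.40378072]), 'orientation': array([-1.79915527e+02, -4.80556326e-03,  1.75190234e+01]), 'contact_force': array([0.28077302, 0.72196353, 0.38412471]), 'torque': array([0.00057554, 0.03672911, 0.00222595]), 'gripper_force': 0.0, 'opening': 0.08763409393367001}
```

View pics/top0.png

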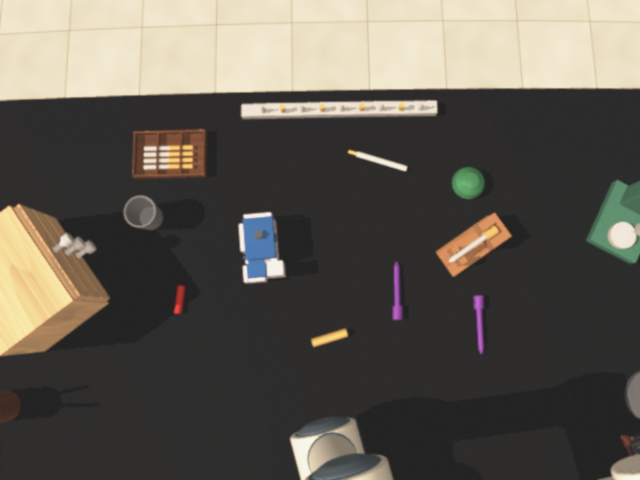

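View pics/side0.png

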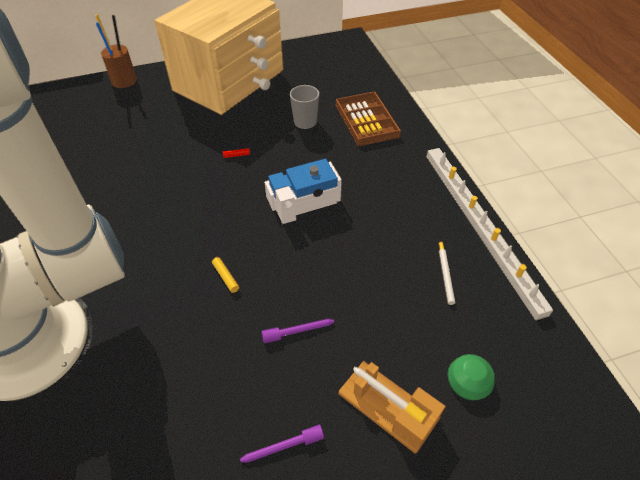

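The top view shows the brass-knobbed pin in its orange rest, knob at (490,232) and tip at (452,258). The clamp is at (261,247), with its silver knuckle at (275,268) and blue knuckle at (257,268). There are three candidates for the pin: purple at (397,290), purple at (479,322), and the steel and brass one in the rest at (474,245). Only the last fits, because purple is excluded. The white rod at (378,160) is the pencil barrel.

```bash
cat > h.py <<'E'
import numpy as np,cv2,pickle
def ray(s,px):
    K=np.array([[s["fx"],0,s["cx"]],[0,s["fy"],s["cy"]],[0,0,1]])
    u=cv2.undistortPoints(np.array(px,float).reshape(-1,1,2),K,np.array(s["dist_coeffs"])).reshape(-1,2)
    R=np.array(s["R"]); d=np.c_[u,np.ones(len(u))]@R; c=-R.T@np.array(s["t"])
    return c,d/np.linalg.norm(d,axis=1)[:,None]
def plane(s,px,z):
    c,d=ray(s,px); return c+d*((z-c[2])/d[:,2])[:,None]
def tri(views):  # [(snap,px)...] -> point, residual
    A=np.zeros((3,3));b=np.zeros(3);L=[]
    for s,p in views:
        c,d=ray(s,[p]);P=np.eye(3)-np.outer(d[0],d[0]);A+=P;b+=P@c;L.append((c,P))
    X=np.linalg.solve(A,b); return X,[float(np.linalg.norm(P@(X-c))) for c,P in L]
E
python3 - <<'E'
from h import *
d=pickle.load(open("s0.pkl","rb")); t,s,w=d["top"],d["side"],d["wrist"]
np.set_printoptions(precision=4,suppress=True)
print("pin",plane(t,[[452,258],[490,232],[474,245]],.045))
print("clamp",plane(t,[[275,268],[257,268],[262,235]],.07))
print("tri knob",tri([(t,(490,232)),(s,(415,412))]),"tip",tri([(t,(452,258)),(s,(355,371))]))
print("tri clampknob",tri([(t,(260,235)),(s,(314,171))]))
for k,v in d.items(): print(k,ray(v,[[320,240]]))
f=cv2.resize(t["frame"][190:300,220:320],None,fx=4,fy=4,interpolation=2); g=cv2.resize(t["frame"][200:290,420:530],(440,440*90//110),interpolation=2)
c=np.zeros((440,840,3),np.uint8); c[:,:400]=f; c[:360,400:]=g; cv2.imwrite("pics/crop1.png",c[:,:,::-1])
E
```

```text
pin [[ 0.54   -0.2445  0.045 ]
 [ 0.5971 -0.333   0.045 ]
 [ 0.5683 -0.2953  0.045 ]]
clamp [[0.5222 0.1476 0.07  ]
 [0.5228 0.1868 0.07  ]
 [0.5952 0.1757 0.07  ]]
tri knob (array([ 0.5966, -0.3325,  0.0466]), [0.00026972023144717467, 0.0002697202314470459]) tip (array([ 0.5364, -0.2436,  0.0458]), [0.0035651695019250696, 0.003565169501925183])
tri clampknob (array([0.5943, 0.1785, 0.0835]), [0.0009001689186778021, 0.0009001689186776912])
side (array([ 0.3764, -0.5519,  0.8019]), array([[ 0.1898,  0.5983, -0.7785]]))
top (array([0.4106, 0.0375, 1.3803]), array([[ 0.1297,  0.0084, -0.9915]]))
wrist (array([ 0.2457, -0.5514,  0.3833]), array([[-0.228 , -0.0931, -0.9692]]))
```

```bash
python3 - <<'E'
import cv2
c=cv2.imread("pics/crop1.png"); cv2.imwrite("pics/crop1.png",cv2.resize(c,(798,418)))
E
```

```text
(no output)
```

View pics/crop1.png

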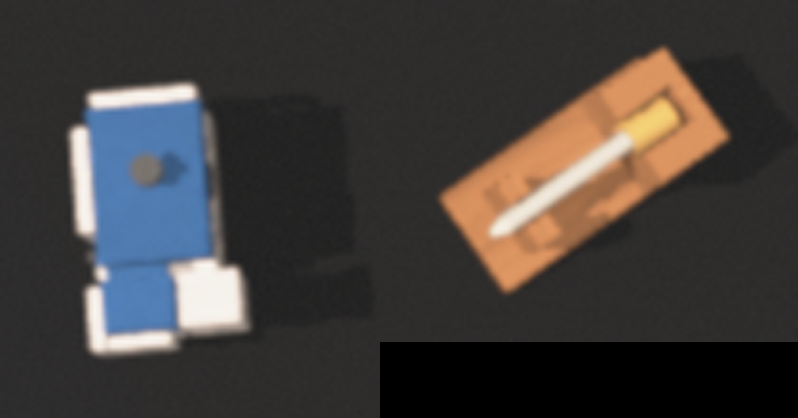

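The crop confirms the pin: white steel shank and brass knob in the wooden rest. The silver knuckle is the white block at crop (210,297) and the blue knuckle is at (140,297). Next I take two wrist views of each.

```bash
python3 - <<'E'
from station import r
from h import *
d={}
def at(n,c,h,z,off):
    a=np.radians(h); v=np.array([-np.sin(a),np.cos(a)])*off
    p=[c[0]+v[0],c[1]+v[1],z]; r.reach(p,[180,0,h]); r.wait(.2); d[n]=r.snapshot("wrist"); print(n,r.sense()["clock"],r.sense()["joints"].round(1))
at("c1",(.535,.16),92,.33,-.04)
at("c2",(.535,.16),92,.33,.05)
at("p1",(.565,-.29),122.8,.33,.05)
at("p2",(.565,-.29),122.8,.33,-.05)
pickle.dump(d,open("s1.pkl","wb"))
m=np.vstack([np.hstack([d["c1"]["frame"],d["c2"]["frame"]]),np.hstack([d["p1"]["frame"],d["p2"]["frame"]])])
cv2.imwrite("pics/four.png",cv2.resize(m,(800,600),interpolation=cv2.INTER_AREA)[:,:,::-1])
E
```

```text
c1 3.3333 [12.4  4.7 78.7 -0.  96.7 10.4]
c2 4.0333 [14.2 -8.7 91.7 -0.  97.  12.2]
p1 6.025 [-34.3   6.8  76.3   0.   96.8 -67.2]
p2 6.7583 [-26.4  14.6  67.6  -0.   97.8 -59.2]
```

View pics/four.png

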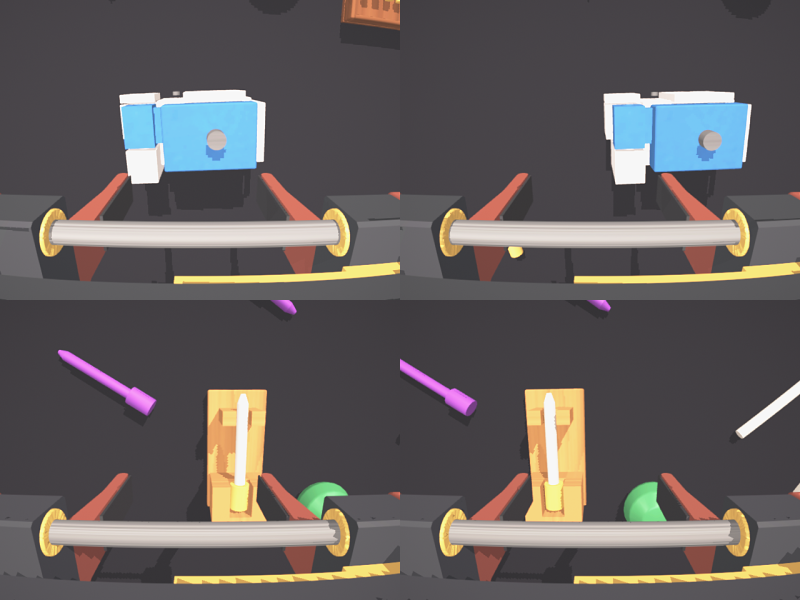

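The wrist views show the silver knuckle near full-resolution pixel (228,265) in c1 and (365,265) in c2. The pin runs from tip (388,152) to knob (382,315) in p1, and from (240,152) to (245,315) in p2.

```bash
python3 - <<'E'
from h import *
np.set_printoptions(precision=4,suppress=True)
d=pickle.load(open("s1.pkl","rb"))
def comp(m):
    n,l,st,_=cv2.connectedComponentsWithStats(m.astype(np.uint8)); k=1+np.argmax(st[1:,4]); return l==k,st[k]
N=[];tips=[];kn=[]
for n,(x0,x1) in {"p1":(365,410),"p2":(220,270)}.items():
    f=d[n]["frame"]; h=cv2.cvtColor(f,cv2.COLOR_RGB2HSV); roi=np.zeros(f.shape[:2],bool); roi[130:350,x0:x1]=1
    m,st=comp(roi&(h[...,1]<50)&(h[...,2]>150)); print(n,st)
    ys,xs=np.where(m); rows=np.arange(ys.min()+20,ys.max()-8)
    mid=np.array([[ (xs[ys==y].min()+xs[ys==y].max())/2,y] for y in rows]); wd=[np.ptp(xs[ys==y])+1 for y in rows]
    print("width",wd[::15])
    pf=np.polyfit(mid[:,1],mid[:,0],1); print("res",np.abs(np.polyval(pf,mid[:,1])-mid[:,0]).max())
    ends=np.array([[np.polyval(pf,y),y] for y in (ys.min()-.5,ys.max()+.5)]); 
    c,v=ray(d[n],ends); nn=np.cross(v[0],v[1]); N.append((nn/np.linalg.norm(nn),c)); tips.append((d[n],ends[0])); kn.append((d[n],ends[1]))
u=np.cross(N[0][0],N[1][0]);u/=np.linalg.norm(u)
if u[1]<0:u=-u
T,rt=tri(tips);J,rj=tri(kn)
A=np.vstack([N[0][0],N[1][0],u]); P=np.linalg.solve(A,[N[0][0]@N[0][1],N[1][0]@N[1][1],u@T])
print("axis dir",u,"heading",np.degrees(np.arctan2(u[1],u[0])),"P at tip",P,"tip",T,rt,"shoulder(seen)",J,rj,np.linalg.norm(T-J))
out=[]
for n,(x0,x1) in {"c1":(170,450),"c2":(310,590)}.items():
    out.append(cv2.resize(d[n]["frame"][140:310,x0:x0+130],None,fx=3,fy=3,interpolation=2))
g=np.hstack(out); cv2.imwrite("pics/knuck.png",g[:,:,::-1])
E
```

```text
p1 [ 375  150   23  147 2487]
width [np.int64(19), np.int64(18), np.int64(18), np.int64(18), np.int64(18), np.int64(17), np.int64(18), np.int64(17)]
res 0.6037638001744199
p2 [ 230  148   24  148 2468]
width [np.int64(18), np.int64(18), np.int64(17), np.int64(17), np.int64(17), np.int64(17), np.int64(17), np.int64(17)]
res 0.6763851303232968
axis dir [-0.5494  0.8356  0.0064] heading 123.32476109788286 P at tip [ 0.5314 -0.2361  0.0457] tip [ 0.5314 -0.2361  0.0457] [0.0003177400656103673, 0.0003177400656105029] shoulder(seen) [ 0.5879 -0.322   0.045 ] [7.531687455221131e-05, 7.531687455221985e-05] 0.10278781608152675
```

View pics/knuck.png

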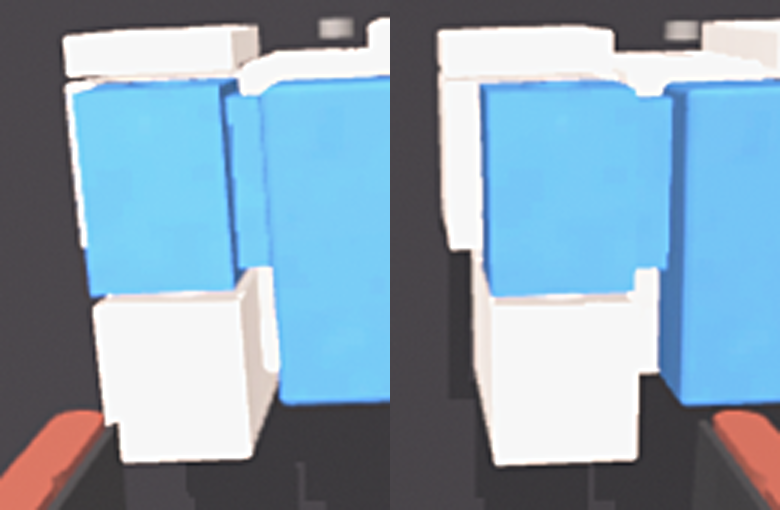

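The enlarged crop shows the silver knuckle's top corners. In c1 crop pixels they are near (107,461) and (252,459), and far (97,300) and (238,300). In c2 they are near (104,464) and (247,461), and far (244,300).

```bash
python3 - <<'E'
from h import *
np.set_printoptions(precision=4,suppress=True)
d=pickle.load(open("s1.pkl","rb"))
f=lambda o,p:((p[0]+.0)/3-.33+o,(p[1])/3-.33+140)
C={}
for k,a,b in [("NR",(252,459),(247,461)),("NL",(107,461),(104,464)),("FR",(238,300),(244,300)),("FL",(97,300),(92,300))]:
    C[k],rr=tri([(d["c1"],f(170,a)),(d["c2"],f(310,b))]); print(k,C[k],rr)
print("width",np.linalg.norm(C["NR"]-C["NL"]))
v=C["FR"]-C["NR"]; w=C["NR"]-C["NL"]; print("head",np.degrees(np.arctan2(v[1],v[0])),np.degrees(np.arctan2(w[1],w[0]))+90,"mouth top",(C["NR"]+C["NL"])/2)
for n in("c1","c2"):
    h=cv2.cvtColor(d[n]["frame"],cv2.COLOR_RGB2HSV); m=((h[...,0]>90)&(h[...,0]<120)&(h[...,1]>100)).astype(np.uint8)
    ys,xs=np.where(m); xm=xs.max()
    cols=np.arange(xm-130,xm-8); e=np.array([[c,ys[xs==c].max()+.5] for c in cols])
    pf=np.polyfit(e[:,0],e[:,1],1); P=plane(d[n],[[c,np.polyval(pf,c)] for c in (cols[0],cols[-1])],.076); w=P[1]-P[0]
    print(n,"cover edge head",np.degrees(np.arctan2(w[1],w[0]))+90,P, np.abs(np.polyval(pf,e[:,0])-e[:,1]).max())
    # blue knuckle left edge, right-of-centre
    rows=[175,190,205,220,232]; print([(y,xs[ys==y].min()) for y in rows])
E
```

```text
NR [0.5384 0.1325 0.0694] [0.00016330430327005135, 0.00016330430327004305]
NL [0.5074 0.1316 0.0711] [0.00014817258200737284, 0.00014817258200736853]
FR [0.5353 0.1672 0.0667] [8.306579444563182e-05, 8.306579444559846e-05]
FL [0.5038 0.1648 0.0608] [6.8219824921911e-05, 6.821982492190522e-05]
width 0.0310996182081638
head 95.10944638563078 91.60925030883195 mouth top [0.5229 0.132  0.0702]
c1 cover edge head 93.99977322690863 [[0.5564 0.1479 0.076 ]
 [0.6312 0.1531 0.076 ]] 0.6545679248961846
[(175, np.int64(195)), (190, np.int64(196)), (205, np.int64(198)), (220, np.int64(199)), (232, np.int64(199))]
c2 cover edge head 94.095575671219 [[0.5572 0.1478 0.076 ]
 [0.6361 0.1534 0.076 ]] 3.8976409436224912
[(175, np.int64(340)), (190, np.int64(341)), (205, np.int64(341)), (220, np.int64(341)), (232, np.int64(342))]
```

```bash
cat >> h.py <<'E'
ang=lambda h:np.array([np.cos(np.radians(h)),np.sin(np.radians(h)),0])
PIN=np.array([.5679,-.2916,.0455]);PH=123.3;M=np.array([.5229,.1320,.055]);CH=94.2;G=-.014
UP=np.array([0,0,.163])
def st(r,l):
    s=r.sense();print(l,"t",round(s["clock"],2),"F",s["contact_force"].round(1),"T",s["torque"].round(2),"op",round(s["opening"],4),"gf",round(s["gripper_force"],1),"tcp",s["tcp_pos"].round(4),s["orientation"].round(2),flush=True);return s
E
python3 - <<'E'
from station import r
from h import *
g=PIN+G*ang(PH)+UP
r.reach(g+[0,0,.08],[180,0,PH]); r.servo_line(g,speed=.12); st(r,"down")
r.grab(40); st(r,"grab")
r.servo_line(g+[0,0,.10],speed=.12); st(r,"lift")
d={"w0":r.snapshot("wrist")}
p=M-.095*ang(CH)+G*ang(CH)+UP
r.reach(p+[0,0,.06],[180,0,CH]); r.servo_line(p,speed=.1); r.wait(.2); st(r,"pre")
for n in("wrist","side","top"): d[n]=r.snapshot(n)
pickle.dump(d,open("s2.pkl","wb"))
s=cv2.resize(d["side"]["frame"][130:280,200:400],(533,400),interpolation=2)
c=np.vstack([np.hstack([cv2.resize(d["w0"]["frame"],(400,300)),cv2.resize(d["wrist"]["frame"],(400,300))]),
 np.hstack([cv2.resize(d["side"]["frame"][130:280,200:400],(400,300),interpolation=2),cv2.resize(d["top"]["frame"][190:340,220:420],(400,300),interpolation=2)])])
cv2.imwrite("pics/pre.png",c[:,:,::-1])
E
```

```text
down t 7.94 F [ 0.7 -0.1 -0.5] T [-0.   -0.11  0.01] op 0.0879 gf 0.0 tcp [ 0.576  -0.3033  0.2097] [1.7996e+02 9.0000e-02 1.2331e+02]
grab t 9.11 F [1.  0.2 0.3] T [-0.02 -0.16  0.01] op 0.0114 gf 40.0 tcp [ 0.5756 -0.3033  0.2085] [180.   -0.  123.3]
lift t 10.09 F [-0.5 -0.1 -2.6] T [ 0.03 -0.12  0.  ] op 0.011 gf 40.0 tcp [ 0.5754 -0.3032  0.3071] [-1.7995e+02 -1.1000e-01  1.2330e+02]
pre t 12.34 F [-1.   0.5 -2.1] T [-0.02 -0.04 -0.  ] op 0.0111 gf 40.0 tcp [0.5312 0.0233 0.219 ] [1.799e+02 1.000e-02 9.420e+01]
```

View pics/pre.png

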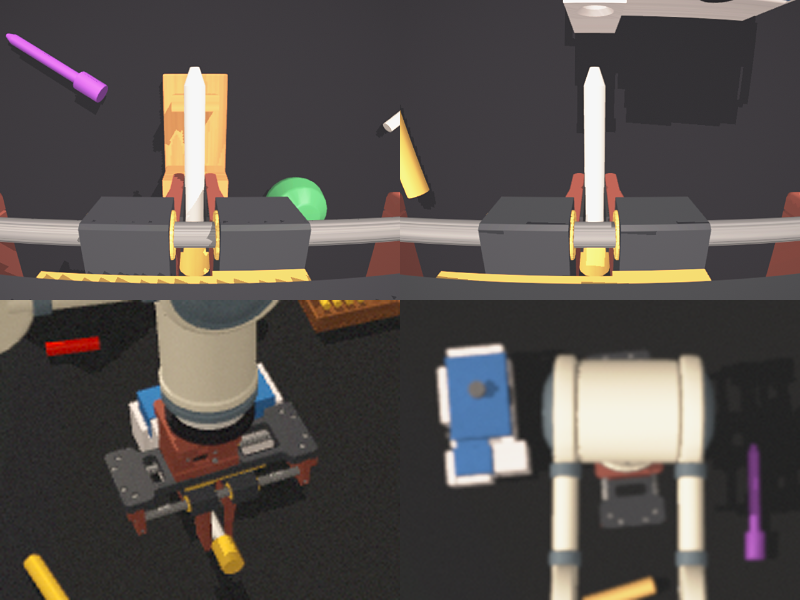

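The pin is held straight and level. The wrist view shows its tip at full-resolution (310,107) and the bore mouth near (315,17).

```bash
python3 - <<'E'
from h import *
np.set_printoptions(precision=4,suppress=True)
d=pickle.load(open("s2.pkl","rb")); w=d["wrist"]; f=w["frame"]
cv2.imwrite("pics/mouth.png",cv2.resize(f[0:130,230:430],(800,520),interpolation=2)[:,:,::-1])
h=cv2.cvtColor(f,cv2.COLOR_RGB2HSV); roi=np.zeros(f.shape[:2],bool); roi[95:270,280:340]=1
m=roi&(h[...,1]<60)&(h[...,2]>150); ys,xs=np.where(m)
u=ang(CH);n=np.array([u[1],-u[0],0])
tcp=np.array([.5312,.0233,.219])
for y in (112,130,160,190,220):
    mid=(xs[ys==y].min()+xs[ys==y].max())/2; X=plane(w,[[mid,y]],.055)[0]-tcp; print(y,mid,"along",X@u,"lat",X@n)
print("tip row",ys.min(),plane(w,[[310,ys.min()]],.055)[0]-tcp@np.eye(3), (plane(w,[[310,ys.min()]],.055)[0]-tcp)@u)
c,v=ray(w,[[315,17]]); t=((M-c)@u)/(v[0]@u); X=c+v[0]*t; print("mouth by ray",X,"lat vs tcp",(X-tcp)@n)
E
```

```text
112 311.0 along 0.07823076632487218 lat -0.00031045740177505836
130 310.5 along 0.07214464322564679 lat -0.0004964243890733791
160 311.0 along 0.061789383138000614 lat -0.0003417212017718312
190 310.5 along 0.05113043735121613 lat -0.00054203116097879
220 311.0 along 0.040116272083758286 lat -0.00038290215953251644
tip row 107 [-0.0065  0.0796 -0.164 ] 0.07990693846918492
mouth by ray [0.5243 0.1321 0.0557] lat vs tcp 0.0010717316831471953
```

View pics/mouth.png

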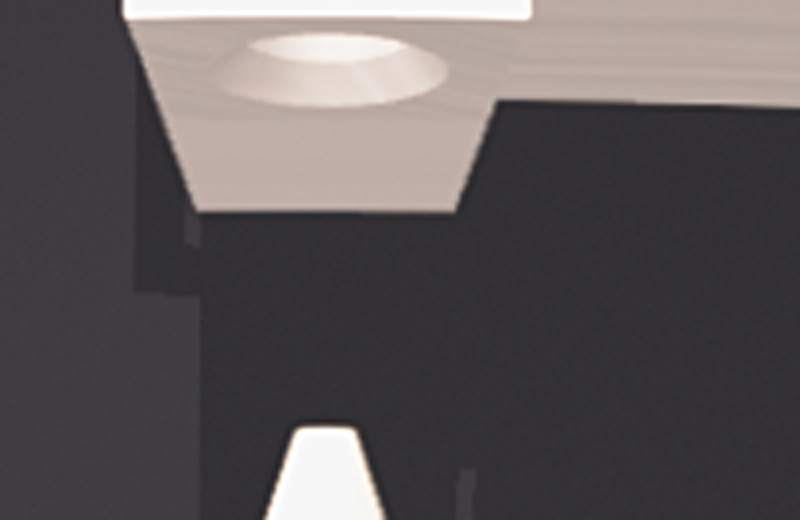

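The mouth ellipse is centred at crop (331,68), which is pixel (312.8,17). The pin is within about 0.7 mm of the bore line, so I correct that and insert while watching force.

```bash
python3 - <<'E'
from station import r
from h import *
u=ang(CH);n=np.array([u[1],-u[0],0]);M2=M+.0007*n
for dep in (.005,.02,.033,.042,.052,.062):
    r.servo_line(M2+UP+(dep-.0799)*u,speed=.05); s=st(r,dep)
    if np.linalg.norm(s["contact_force"])>20: print("STOP");break
E
```

```text
0.005 t 13.32 F [ 0.1  0.2 -1.4] T [-0.01 -0.08 -0.06] op 0.0109 gf 40.0 tcp [0.5291 0.0574 0.218 ] [-1.800e+02  1.000e-02  9.421e+01]
0.02 t 13.78 F [-0.   0.2 -1.6] T [-0.01 -0.08 -0.02] op 0.011 gf 40.0 tcp [0.528  0.0726 0.218 ] [1.800e+02 1.000e-02 9.424e+01]
0.033 t 14.18 F [-0.1 -0.1 -2.8] T [-0.02 -0.11 -0.03] op 0.0111 gf 40.0 tcp [0.527  0.0856 0.218 ] [-1.800e+02  1.000e-02  9.424e+01]
0.042 t 14.52 F [ 0.1 -0.1 -1.8] T [-0.06 -0.09 -0.03] op 0.011 gf 40.0 tcp [0.5263 0.0946 0.218 ] [180.     0.    94.23]
0.052 t 14.87 F [ 0.2  0.5 -2. ] T [-0.03 -0.1  -0.02] op 0.0112 gf 40.0 tcp [0.5256 0.1046 0.218 ] [-180.      0.     94.24]
0.062 t 15.22 F [ 0.3 -0.1 -2. ] T [-0.07 -0.07  0.08] op 0.0109 gf 40.0 tcp [0.5249 0.1145 0.218 ] [-180.      0.     94.24]
```

```bash
python3 - <<'E'
from station import r
from h import *
u=ang(CH);n=np.array([u[1],-u[0],0]);M2=M+.0007*n
r.servo_line(M2+UP+(.066-.0799)*u,speed=.05); st(r,"in")
r.let_go(); st(r,"open")
r.servo_line(M2+UP+(-.051)*u-[0,0,.002],speed=.08); r.wait(.2); st(r,"back")
d={n:r.snapshot(n) for n in("wrist","side")}; pickle.dump(d,open("s3.pkl","wb"))
c=np.hstack([cv2.resize(d["wrist"]["frame"][:300,120:520],(400,300)),cv2.resize(d["side"]["frame"][130:280,200:400],(400,300),interpolation=2)])
cv2.imwrite("pics/rel.png",c[:,:,::-1])
E
```

```text
in t 15.47 F [-0.4  0.3 -2.4] T [-0.05 -0.05  0.05] op 0.011 gf 40.0 tcp [0.5246 0.1184 0.218 ] [-180.     -0.     94.22]
open t 16.71 F [ 0.2 -0.1  1. ] T [-0.01 -0.05 -0.02] op 0.0881 gf 0.0 tcp [0.5246 0.1182 0.218 ] [-180.     0.    94.2]
back t 17.52 F [0.2 0.3 0.6] T [-0.07 -0.02 -0.01] op 0.088 gf 0.0 tcp [0.5273 0.0815 0.216 ] [ 1.800e+02 -1.000e-02  9.422e+01]
```

View pics/rel.png

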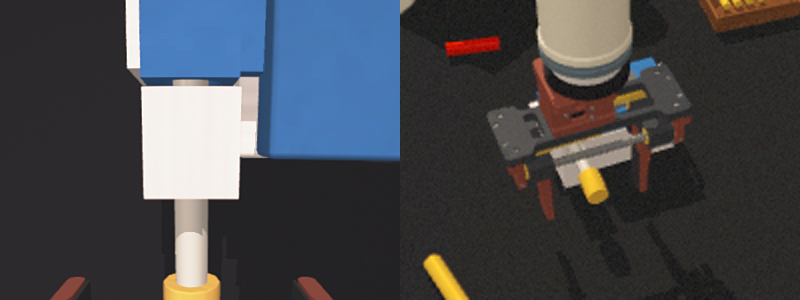

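The pin sits in both knuckles and shows in the gap between them. The knob, at crop (190,288) in the wrist view, is between the fingers.

```bash
python3 - <<'E'
from station import r
from h import *
u=ang(CH);n=np.array([u[1],-u[0],0]);M2=M+.0007*n
r.grab(40); s=st(r,"knob")
z=-.002
for i,tr in enumerate((.006,.012,.018,.024,.029,.032,.033,.034,.035,.036,.037)):
    z=min(0,z+.0005)
    r.servo_line(M2+UP+(-.051+tr)*u+[0,0,z],speed=.04); s=st(r,tr); F=s["contact_force"]
    if abs(F@u)>15 or np.linalg.norm(F)>25: print("STOP");break
E
```

```text
knob t 18.67 F [0.6 0.3 0.3] T [-0.05 -0.11 -0.05] op 0.0217 gf 40.0 tcp [0.5273 0.0812 0.216 ] [180.   -0.   94.2]
0.006 t 18.97 F [-0.1 -0.3 -0.3] T [-0.2  -0.11 -0.03] op 0.021 gf 40.0 tcp [0.5269 0.0875 0.2166] [ 1.7999e+02 -1.0000e-02  9.4220e+01]
0.012 t 19.27 F [ 1.  -0.2  0.4] T [-0.15 -0.1  -0.03] op 0.0212 gf 40.0 tcp [0.5264 0.0936 0.217 ] [ 1.7999e+02 -4.0000e-02  9.4230e+01]
0.018 t 19.57 F [-0.  -0.2  0.1] T [-0.12 -0.13 -0.1 ] op 0.0214 gf 40.0 tcp [0.526  0.0996 0.2175] [-1.800e+02 -4.000e-02  9.423e+01]
0.024 t 19.87 F [ 0.6  0.6 -1.5] T [-0.09 -0.18 -0.08] op 0.0208 gf 40.0 tcp [0.5255 0.1056 0.2178] [-1.7999e+02 -5.0000e-02  9.4230e+01]
0.029 t 20.14 F [ 1.  -0.4 -0.8] T [-0.23 -0.15 -0.06] op 0.0212 gf 40.0 tcp [0.5252 0.1105 0.218 ] [ 1.800e+02 -3.000e-02  9.422e+01]
0.032 t 20.39 F [ 0.5 -0.7 -1.5] T [-0.34 -0.12 -0.09] op 0.0213 gf 40.0 tcp [0.525  0.1132 0.2181] [ 1.7999e+02 -1.0000e-02  9.4210e+01]
0.033 t 20.64 F [-0.5 -2.2 -0.1] T [-0.61 -0.11  0.04] op 0.021 gf 40.0 tcp [0.5249 0.114  0.2181] [1.7999e+02 2.0000e-02 9.4200e+01]
0.034 t 20.89 F [-0.9 -2.8  0.5] T [-0.75 -0.13 -0.09] op 0.0209 gf 40.0 tcp [0.5249 0.115  0.2181] [1.7999e+02 1.0000e-02 9.4190e+01]
0.035 t 21.14 F [-0.  -5.8  1.5] T [-1.18 -0.07 -0.03] op 0.0215 gf 40.0 tcp [0.5248 0.1156 0.2181] [1.800e+02 9.000e-02 9.418e+01]
0.036 t 21.39 F [-0.7 -9.4  1.1] T [-1.71 -0.11 -0.02] op 0.0212 gf 40.0 tcp [0.5249 0.1159 0.2182] [180.     0.19  94.15]
0.037 t 21.64 F [  1.  -12.6   1. ] T [-2.2  -0.1   0.02] op 0.0211 gf 40.0 tcp [0.5248 0.1162 0.2181] [-179.99    0.29   94.12]
```

```bash
python3 - <<'E'
from station import r
from h import *
u=ang(CH);n=np.array([u[1],-u[0],0]);M2=M+.0007*n
for tr in (.039,.041,.0355): r.servo_line(M2+UP+(-.051+tr)*u,speed=.04); st(r,tr)
r.let_go(); st(r,"open")
r.servo_line(M2+UP-.016*u+[0,0,.13],speed=.15)
r.reach(M2-.10*u+[0,0,.36],[180,0,CH]); r.wait(.2); st(r,"up")
d={n:r.snapshot(n) for n in("wrist","side","top")}; pickle.dump(d,open("s4.pkl","wb"))
c=np.hstack([cv2.resize(d["wrist"]["frame"][:300,120:520],(400,300)),cv2.resize(d["side"]["frame"][130:255,230:397],(400,300),interpolation=2)])
c=np.vstack([c,np.hstack([cv2.resize(d["wrist"]["frame"][0:150,200:400],(400,300),interpolation=2),cv2.resize(d["top"]["frame"][200:290,220:340],(400,300),interpolation=2)])])
cv2.imwrite("pics/fin.png",c[:,:,::-1])
E
```

```text
0.039 t 21.89 F [  0.4 -19.8   2.6] T [-3.28 -0.08  0.06] op 0.0215 gf 40.0 tcp [0.5248 0.117  0.2182] [-179.98    0.5    94.06]
0.041 t 22.14 F [ -0.1 -25.4   3.4] T [-4.36 -0.06  0.02] op 0.0212 gf 40.0 tcp [0.5248 0.1177 0.2183] [-179.97    0.69   94.  ]
0.0355 t 22.43 F [-0.5 -9.1  2. ] T [-1.6  -0.11 -0.03] op 0.021 gf 40.0 tcp [0.5249 0.1157 0.2181] [1.800e+02 1.200e-01 9.414e+01]
open t 23.54 F [-0.2 -0.1 -0.9] T [-0.05 -0.08 -0.02] op 0.0874 gf 0.0 tcp [0.5247 0.1166 0.218 ] [-180.    -0.    94.2]
up t 25.27 F [0.2 0.5 0.4] T [-0.06 -0.07 -0.02] op 0.0884 gf 0.0 tcp [0.5309 0.0334 0.413 ] [-1.7982e+02 -3.0000e-02  9.4290e+01]
```

View pics/fin.png

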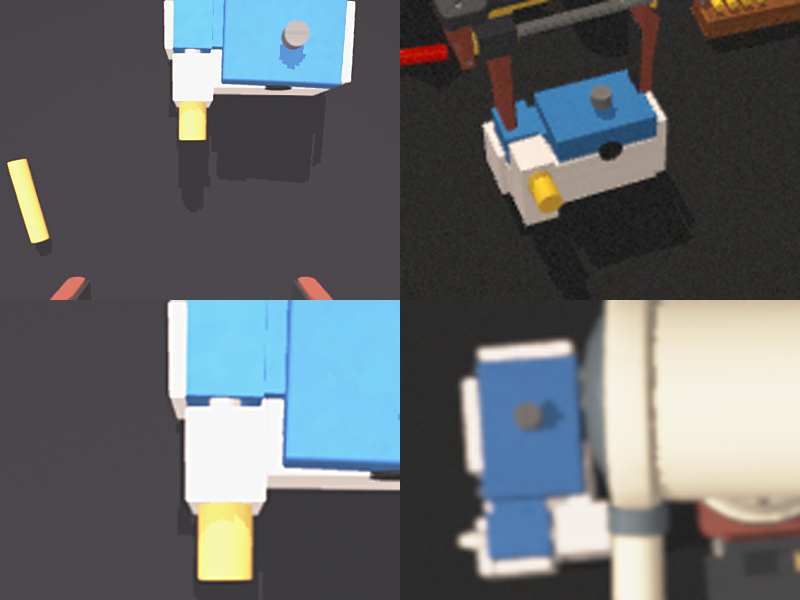

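The pin's knob lies against the silver knuckle at (193,115), the shank shows in the gap, and the tip stands out beyond the blue one in the top view. The blue half is closed. Now I check the depth numerically.

```bash
python3 - <<'E'
from h import *
d=pickle.load(open("s4.pkl","rb"));w=d["wrist"];f=w["frame"];u=ang(CH)
h=cv2.cvtColor(f,cv2.COLOR_RGB2HSV)
col=h[80:150,312]; print([(80+i,*map(int,c)) for i,c in enumerate(col) if i>12][::1][:55])
for y in (101,102,103,104,139,140,141): print(y,[(round(float((plane(w,[[312,y]],z)[0]-M)@u*1e3),1)) for z in (.066,.07)])
print("tip", (plane(d["top"],[[237.5,272]],.055)[0]-M)@u)
E
```

```text
[(93, 0, 0, 247), (94, 0, 0, 247), (95, 0, 0, 247), (96, 0, 0, 247), (97, 0, 0, 247), (98, 120, 1, 248), (99, 113, 4, 251), (100, 124, 8, 254), (101, 26, 87, 247), (102, 27, 127, 247), (103, 27, 126, 247), (104, 27, 123, 247), (105, 27, 121, 247), (106, 27, 122, 247), (107, 27, 123, 247), (108, 27, 123, 247), (109, 28, 123, 247), (110, 30, 100, 247), (111, 30, 77, 248), (112, 30, 78, 247), (113, 30, 80, 247), (114, 30, 78, 247), (115, 30, 80, 247), (116, 30, 81, 247), (117, 30, 80, 247), (118, 30, 80, 247), (119, 30, 81, 247), (120, 30, 81, 247), (121, 30, 80, 247), (122, 30, 81, 247), (123, 30, 80, 247), (124, 30, 80, 247), (125, 30, 80, 247), (126, 30, 80, 247), (127, 30, 80, 247), (128, 30, 80, 247), (129, 30, 81, 247), (130, 30, 80, 247), (131, 30, 81, 247), (132, 30, 78, 247), (133, 30, 78, 247), (134, 30, 78, 247), (135, 30, 78, 247), (136, 30, 78, 247), (137, 30, 79, 248), (138, 31, 84, 254), (139, 30, 125, 255), (140, 12, 134, 135), (141, 116, 66, 58), (142, 130, 24, 63), (143, 140, 12, 62), (144, 140, 12, 62), (145, 140, 12, 62), (146, 135, 16, 63), (147, 143, 16, 63)]
101 [-0.5, -0.8]
102 [-1.2, -1.6]
103 [-2.0, -2.3]
104 [-2.8, -3.1]
139 [-29.7, -29.7]
140 [-30.5, -30.5]
141 [-31.3, -31.2]
tip 0.09992358722204081
```

The knob's outer end lies 30 mm from the silver face and the tip is 100 mm in. Both match home, and no gap shows.

```bash
python3 -c "
from station import r
print(r.hand_in())"
```

```text
the job is handed in; nothing more can be done
None
```

The hinge pin is through the silver and then the blue knuckle with its knob home, the blue half is closed, the pin is released, and the job was handed in at about 25 s on the clock.

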